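# Wind down the bench press on a glued plaque

## Task

The brass-edged plaque on the bed of the small screw press has just been glued. Fit the loose crank onto the square end of the press screw and wind it clockwise, keeping it on the square, through the several full turns it takes to bring the platen down, until the platen bears firmly on the plaque: when you feel it touch, give about a quarter of a turn more, never as much as half a turn, or the ceramic will crack. Leave the crank sitting right down on the screw, let go, and leave the other things on the bench where they are.

Things in the scene. Friction and masses are not known exactly. Their poses are not given: they have to be found in the camera images.
- crank_hub (a point): Centre (half-way up) of the hub of the loose crank: dark steel, 0.5 kg, lying handle up. The hub is a block 40 x 40 mm, 34 mm tall, faces square to x and y, with an upright square through hole 21.5 mm wide, chamfered at the underside. x points along the arm to the handle, z up. The arm (24 mm wide, 10 mm thick) is flush with the hub's underside
- crank_handle (a point): Middle of the crank's upright handle, a round wooden sleeve 24 mm in diameter and 66 mm tall, 70 mm from the hub's axis along the crank's x; it stands from 12 to 78 mm over the hub's underside (this point at 45 mm, the hub's top at 34 mm). It spins freely on its pin, so the crank can turn while a gripper of fixed direction holds it
- screw_end (a point): Middle of the top of the press screw's upright square end: steel, 20 mm square, top 4 mm chamfered to 14 mm, 26 mm tall above a collar 34 mm in diameter. z up; x, y square to the flats, turning with the screw. The hub goes over it from above in any quarter-turn position; home, it rests on the collar, its centre 9 mm below this point. Moves down 12 mm per turn
- screw (a joint): Angle of the press screw, rad, growing clockwise seen from above, which lowers screw and platen 12 mm a turn. Starts between 0 and 3. Friction 0.2 N m (3 N at the crank's handle); it stays where it is left. Once the platen bears, the pull at the handle grows by about 2 N for each tenth of a turn past touch
- platen: The moving platen of the press, a steel plate 130 mm square with a springy rubber face below; the screw carries it down between two columns, 108 mm either side of the screw along its y. Origin at the middle of its face (unloaded). The press is green: base 200 x 270 x 20 mm, columns, and a fixed crosshead 52 x 262 mm whose nuts reach 182 mm over the bench
- press: The press; origin at the middle of its base, on the bench. The plaque, a blue tile 150 mm square and 16 mm thick with a brass edge, lies under the platen on packing boards whose height differs from day to day and is not known: the platen touches it 2.1 to 3.4 turns from the start. It then presses with about 70 N more for each tenth of a turn
- tkey: Bystander: a small T-handled box key, dark steel, 90 mm long and 90 mm across, too small for the screw, lying on the bench on the crank's side; it may lie in either of two places, the crank in the other. Origin at its middle, on the bench
- snips: Bystander: tin snips 165 mm long with black grips, lying on the bench; origin on the bench near the pivot
- hammer: Bystander: hammer 260 mm long with a wooden handle, lying; origin on the bench at mid length
- glue: Bystander: glue jar with a white cap, 54 mm in diameter, 85 mm tall; origin under its centre
- cup: Bystander: small blue ceramic cup, 48 mm in diameter, 45 mm tall; origin under its centre
- saucer: Bystander: terracotta saucer, 100 mm in diameter, 22 mm tall; origin under its centre
There are look-alikes about, which are no part of the job. Leave any blue, purple or red look-alike of the part that bears crank_hub alone.

How it is judged:
On the way, in this order (a step that is already met when the one before it is completed fails the run):
1. the crank sits right down on the square end of the screw, the platen still clear of the plaque (horizontal distance between crank_hub and screw_end below 0.005 m and z of crank_hub in the frame of screw_end below -0.004 m and angle between crank_hub's own z axis and vertical below 0.15 rad and contact force between platen and anything else below 1 N), for 0.2 s.
2. with the crank on the square, the platen has been wound down until it bears firmly on the plaque (horizontal distance between crank_hub and screw_end below 0.005 m and z of crank_hub in the frame of screw_end below -0.004 m and angle between crank_hub's own z axis and vertical below 0.15 rad and contact force between platen and anything else above 40 N), for 0.2 s.
At the end, for the whole second after the job is handed in: The platen bears on the plaque with more than 40 N and the screw is at rest; the crank is on the square end, within 5 mm of fully home, upright within 0.15 rad and let go (all of step 2 and velocity of joint screw between -0.05 and 0.05 rad/s); the robot touches nothing.
It fails at once if the plaque is crushed (the platen presses it with more than 450 N) (contact force between platen and anything else above 450 N).
It fails at once if the screw is turned by something other than the crank fitted on its square end (it turns while the hub is not at least half-way down over the square) (velocity of joint screw above 0.6 rad/s and (horizontal distance between crank_hub and screw_end above 0.012 m or z of crank_hub in the frame of screw_end above 0.005 m)).
It fails at once if one of the other things on the bench is moved by more than 30 mm (distance of any of tkey, snips, hammer, glue, cup, saucer from where it was at the start of the episode above 0.03 m).
It also fails if it takes over 72 s, if anything falls off the work surface, if the arm or the gripper's body presses on something with over 40 N, if the wrist force passes 120 N, or if a joint passes its speed limit or range.

## Robot

A 6-joint arm with a two-finger parallel gripper is mounted at the origin on the work surface. World frame = base frame: x ahead of the robot, y to its left, z up, the work surface at z = 0. Lengths are in m, angles in rad, forces in N, time in s.
With the tool pointing down it reaches from about 0.225 to 0.875 m from the base axis. Payload 3.4 kg.
Tool frame: the origin (TCP) lies midway between the tips of the shut fingers; the grasp point (between the pads) lies 19 mm behind it; z points along the fingers, y is the line along which they close (so a half turn about z gives the same grasp; the last joint's range is limited). The gripper opens to 85 mm and grips with 20 to 120 N. Pads are 22 mm wide; open, the fingers measure 114 mm over their backs; the gripper's body (76 mm by 85 mm) begins 54 mm behind the grasp point. The pads swing forward as they close: fully open they stand 13 mm farther back than shut.
Start: joints at [1.026, 0.276, 1.505, -0, 1.361, -0.121], TCP at [0.236, 0.524, 0.231] pointing down, gripper open.
Joint ranges: [-2.89, 2.89], [-0.75, 2.08], [0.22, 2.7], [-1.18, 4.32], [0.11, 2.71], [-2.7, 2.7]. Speed limits (rad/s): [2.57, 2.57, 3.14, 3.14, 3.14, 3.14].

## Interface

Orientations are given as a unit quaternion [x, y, z, w].
In Python, from bench import env gives the robot as it stands. Calls block until the motion is done:
- env.movep(position, orientation): joint-space move of the TCP to a pose.
- env.servo_line(position, rotation=None, feed=0.15, guard=None): straight line of the TCP; rotation=None keeps the orientation; feed is the mean speed in m/s. With guard (N) it stops when the force on the tool has changed by that much, and returns True; else False.
- env.movej(angles): joint-space move.
- env.command_gripper(opening, grasp_force=None): opening from 0.0 (shut) to 1.0 (fully open); grasp_force is the grip in N (None keeps the last); returns when the fingers have stopped.
- env.hold(seconds).
- env.ik(position, orientation): joint angles nearest the present ones, or None.
- env.sense(): the state.
- env.get_image(name): name is "scene" or "top" or "wrist"; returns a dict with "image" (420x560x3 uint8, red, green, blue), "range_z" (420x560 float32, m along the optical axis (not along the pixel's ray), 0 where there is no reading), "camera_matrix" (3x3 intrinsics, pixels), "k1" (the pictures are not rectified: a ray, as slopes to the right and down, at radius r is drawn at 1 + k1 r^2 times it, then the intrinsics apply), "R" (3x3) and "t" (3): a world point X has camera coordinates R X + t. Camera axes: x right, y down, z forward; pixel columns grow to the right and rows downward; lengths in m; the calibration is good to about 2 mm. A picture is of the moment at which its call begins.
A pose or a line that the arm cannot do raises env.Unreachable and nothing moves.
- env.sign_off(): hands the job in; it is judged then, once.
The state is a dict: "t": time; "joint_positions": joint angles; "joint_vel": joint speeds; "effort": joint torques, N m; "tool_pos": TCP position; "tcp_rot": TCP orientation; "force": force on the tool from outside, world axes, zero at the start; "moment": the same for the moment, N m; "opening": opening from 0.0 (shut) to 1.0 (fully open); "grasp_force": force on a finger pad.
Only numpy, scipy, OpenCV 4.12 (cv2) and the standard library are available. Lean on these libraries where they do the work, as an engineer would, in place of code of your own. Each camera call takes 0.05 s, during which the arm holds its last target. There are 200 camera calls.

## Working session

There is one attempt and no reset: what is moved stays moved. The work goes in short steps, each a Python script; the robot and the scene stay as the last script left them, time stands still between calls to the robot, and variables do not carry over. Pictures are saved under pics/ and viewed, at most 10 in all, crops included, and the job is handed in when it is done.

```bash
ls; mkdir -p pics; cat > h.py <<'E'
import numpy as np, cv2
from bench import env
def ray(im,u,v):
    K=im["camera_matrix"]; x=(u-K[0,2])/K[0,0]; y=(v-K[1,2])/K[1,1]
    k=im["k1"]; a,b=x,y
    for _ in range(20):
        s=1+k*(a*a+b*b); a,b=x/s,y/s
    return np.array([a,b,1.])
def at_z(im,u,v,z):
    R,t=im["R"],im["t"]; c=-R.T@t; d=R.T@ray(im,u,v); return c+d*(z-c[2])/d[2]
def by_range(im,u,v):
    return im["R"].T@(ray(im,u,v)*im["range_z"][int(round(v)),int(round(u))]-im["t"])
def cloud(im):
    K=im["camera_matrix"];h,w=im["range_z"].shape
    u,v=np.meshgrid(np.arange(w),np.arange(h)); x=(u-K[0,2])/K[0,0]; y=(v-K[1,2])/K[1,1]; a,b=x,y
    for _ in range(20):
        s=1+im["k1"]*(a*a+b*b); a,b=x/s,y/s
    z=im["range_z"]; P=np.stack([a*z,b*z,z],-1)
    return (P-im["t"])@im["R"]
def save(im,name,crop=None,k=1):
    a=im["image"][...,::-1]
    if crop: u0,v0,u1,v1=crop; a=a[v0:v1,u0:u1]
    cv2.imwrite("pics/"+name,cv2.resize(a,None,fx=k,fy=k,interpolation=cv2.INTER_CUBIC))
def down(yaw):  # tool pointing down, tool x at yaw; 
    from scipy.spatial.transform import Rotation as Ro
    c,s=np.cos(yaw),np.sin(yaw)
    return Ro.from_matrix(np.array([[c,s,0],[s,-c,0],[0,0,-1]])).as_quat()
E
python3 - <<'E'
from h import *
import pickle
for n in ("top","scene"):
    im=env.get_image(n); pickle.dump(im,open(n+".pkl","wb")); save(im,n+".png",k=1.4)
print(env.sense())
E
```

```text
pics
{'t': 0.1, 'joint_positions': array([ 1.02599355e+00,  2.76521981e-01,  1.50597858e+00,  2.49796413e-05,
        1.36071297e+00, -1.20971429e-01]), 'joint_vel': array([ 2.22071396e-03, -5.44162686e-05, -4.95984180e-04, -1.55909601e-03,
        3.16326538e-04, -4.96250993e-04]), 'effort': array([ 1.98870104e-03, -4.17699087e+01, -2.46404564e+01,  8.42021655e-05,
        5.80130465e-03,  3.14911165e-05]), 'tool_pos': array([0.23621341, 0.52373543, 0.23054293]), 'tcp_rot': array([ 2.10335592e-01,  9.77628908e-01, -7.61955441e-04, -2.76371571e-04]), 'force': array([-0.23252811,  0.33843727,  0.00565357]), 'moment': array([-0.03775398, -0.01263513,  0.07209792]), 'grasp_force': 0.0, 'opening': 0.9973456349333456}
```

View pics/top.png

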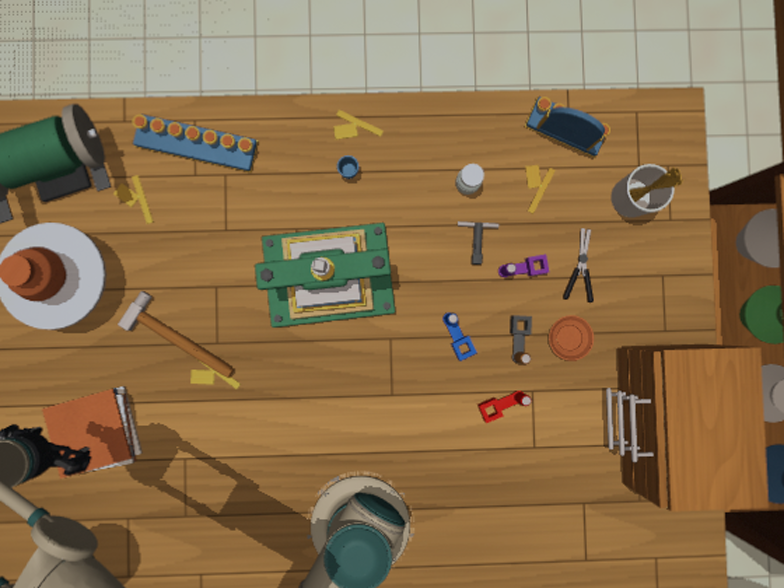

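View pics/scene.png

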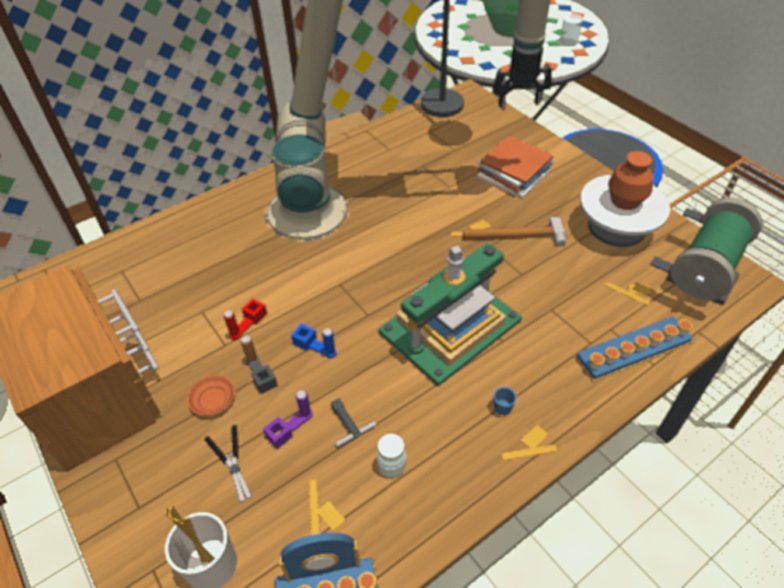

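The top view has four crank-like parts: dark steel with a wooden handle, hub (520,325) and handle (524,357); purple (538,265); blue (462,347); red (489,410). The T-key at (478,240) could also be mistaken for it. I choose the dark one. The screw end is at (320,267). Next is a close crop of both.

```bash
python3 - <<'E'
from h import *
import pickle
im=pickle.load(open("top.pkl","rb")); a=im["image"][...,::-1]
c1=cv2.resize(a[215:275,345:405],None,fx=6.5,fy=6.5,interpolation=cv2.INTER_CUBIC)
c2=cv2.resize(a[160:220,200:260],None,fx=6.5,fy=6.5,interpolation=cv2.INTER_CUBIC)
cv2.imwrite("pics/crop1.png",np.hstack([c1,c2]))
C=cloud(im)
def sel(u0,v0,u1,v1,z0,z1):
    P=C[v0:v1,u0:u1].reshape(-1,3); Q=P[(P[:,2]>z0)&(P[:,2]<z1)]; 
    return len(Q),Q.mean(0).round(4),((Q.max(0)+Q.min(0))/2).round(4),np.ptp(Q,0).round(4)
print("hub",sel(360,220,384,245,.027,.042)); print("handle",sel(360,240,384,265,.07,.09))
print("bench z",C[300,300]); 
w=C[175:205,215:245]; print("max z",w[...,2].max()); zt=np.percentile(w[...,2],99); print(zt,sel(215,175,245,205,zt-.004,zt+.006))
print("cross",sel(185,185,280,205,.15,.19))
for (u,v) in [(228,190),(262,150),(366,232),(374,255)]: print(u,v,by_range(im,u,v).round(4))
print(im["t"],-im["R"].T@im["t"])
E
```

```text
hub (137, array([ 0.4234, -0.3571,  0.0336]), array([ 0.4232, -0.3579,  0.0346]), array([0.0401, 0.0406, 0.014 ]))
handle (52, array([ 0.3536, -0.3513,  0.0789]), array([ 0.3534, -0.3522,  0.0789]), array([0.0207, 0.0207, 0.0129]))
bench z [ 0.21954327 -0.13559041 -0.00413824]
max z 1.4797184708648468
0.25765766693032977 (31, array([0.5434, 0.0561, 0.2562]), array([0.5439, 0.0555, 0.2566]), array([0.0182, 0.0156, 0.0056]))
cross (1490, array([0.536 , 0.0623, 0.1725]), array([0.536 , 0.0531, 0.1699]), array([0.0546, 0.2533, 0.0381]))
228 190 [0.54   0.0555 0.256 ]
262 150 [ 0.6837 -0.031  -0.0016]
366 232 [ 0.4222 -0.338   0.0335]
374 255 [ 0.3552 -0.3496  0.0805]
[-0.06730798  0.50222523  1.45722101] [ 0.43433583 -0.04515812  1.47971847]
```

View pics/crop1.png

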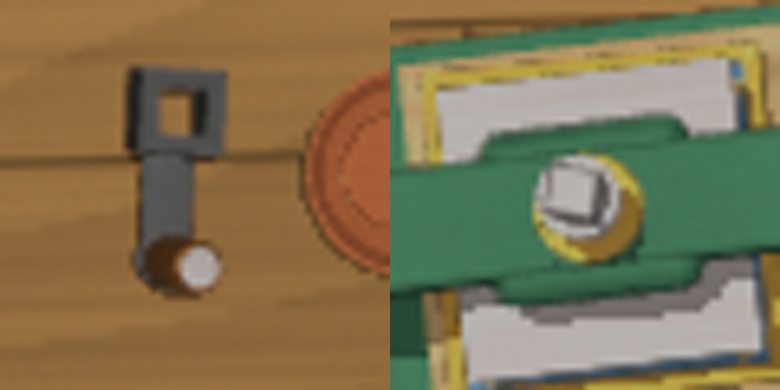

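The crop confirms the dark steel crank with a wooden handle. Hub-to-handle distance measures 70 mm and the top heights match (34 and 79 mm). Next, a near look at the screw and the crank with the wrist camera.

```bash
python3 - <<'E'
from h import *
import pickle
ims=[]
for p,yaw in (((0.50,0.056,0.40),np.pi/2),((0.40,-0.355,0.22),np.radians(-5))):
    env.movep(p,down(yaw)); im=env.get_image("wrist"); ims.append(im)
    print(env.sense()["t"],env.sense()["tool_pos"], -im["R"].T@im["t"], im["R"][2])
pickle.dump(ims,open("w.pkl","wb"))
cv2.imwrite("pics/w1.png",np.hstack([cv2.resize(i["image"][...,::-1],(400,300)) for i in ims]))
E
```

```text
2.175 [0.4998522  0.05687379 0.3996451 ] [0.49948442 0.12317256 0.54270612] [-8.61735613e-04 -2.61560158e-01 -9.65186791e-01]
3.9083 [ 0.40090543 -0.35438237  0.2206118 ] [ 0.46641435 -0.3600307   0.36364692] [-0.26115113  0.02262952 -0.96503264]
```

View pics/w1.png

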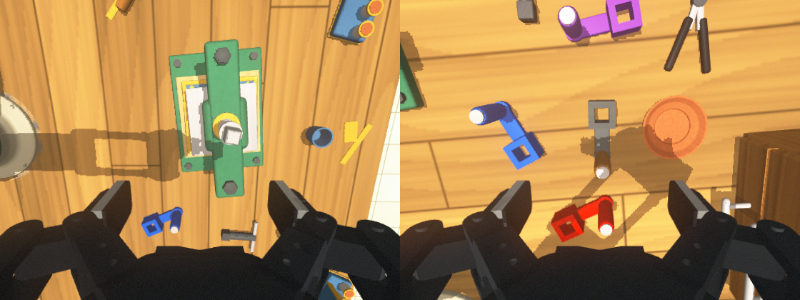

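The wrist views are clear: screw end at about (322,183) in the first, crank hub at (280,150) and handle at (282,240) in the second (full-resolution pixels). I'll enlarge both.

```bash
python3 - <<'E'
from h import *
import pickle
ims=pickle.load(open("w.pkl","rb"))
f=lambda im,u,v,w,k: cv2.resize(im["image"][v-w:v+w,u-w:u+w,::-1],None,fx=k,fy=k,interpolation=cv2.INTER_CUBIC)
cv2.imwrite("pics/w2.png",np.hstack([f(ims[0],320,183,25,8),f(ims[1],282,185,50,4)*1]))
C=cloud(ims[0]); P=C[155:215,290:350].reshape(-1,3)
Q=P[P[:,2]>.2]; zt=np.percentile(Q[:,2],90); T=P[np.abs(P[:,2]-zt)<.003]
print(zt,len(T),T.mean(0),cv2.minAreaRect((T[:,:2]*1000).astype(np.float32)))
C=cloud(ims[1]); P=C[130:180,255:310].reshape(-1,3); T=P[(P[:,2]>.03)&(P[:,2]<.039)]
print("hub",len(T),cv2.minAreaRect((T[:,:2]*1000).astype(np.float32)))
P=C[210:270,255:310].reshape(-1,3); T=P[(P[:,2]>.072)&(P[:,2]<.085)]
print("handle",len(T),cv2.minAreaRect((T[:,:2]*1000).astype(np.float32)),T[:,2].mean())
E
```

```text
0.2550329566372784 372 [0.54264267 0.05700969 0.25414496] ((542.7772827148438, 56.72691345214844), (19.019229888916016, 19.521137237548828), 80.2701644897461)
hub 1078 ((423.14239501953125, -359.16168212890625), (39.37289047241211, 39.37364196777344), 85.60143280029297)
handle 452 ((353.5218811035156, -354.4349670410156), (23.194271087646484, 22.86452293395996), 54.50502014160156) 0.07964538875764338
```

View pics/w2.png

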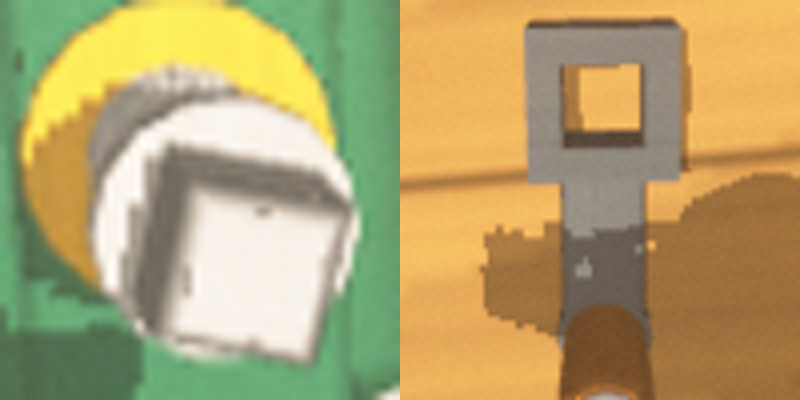

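```bash
python3 - <<'E'
from h import *
import pickle
im=pickle.load(open("w.pkl","rb"))[0]
c=np.array([at_z(im,295+a/8-.5,158+b/8-.5,.256)[:2] for a,b in [(195,188),(345,210),(310,360),(165,332)]])
e=np.roll(c,-1,0)-c; print(c.mean(0),np.linalg.norm(e,axis=1),np.degrees(np.arctan2(e[:,1],e[:,0]))%90)
env.command_gripper(0.7,100)
yaw=np.radians(-4.2); q=down(yaw)
env.movep((0.4231,-0.3585,0.10),q); print(env.servo_line((0.4231,-0.3585,0.002),feed=0.08,guard=15))
s=env.sense(); print(s["t"],s["tool_pos"],s["force"])
env.command_gripper(0.0,100); s=env.sense(); print(s["opening"],s["grasp_force"],s["force"],s["tool_pos"])
env.servo_line((0.4231,-0.3585,0.15),feed=0.12); s=env.sense(); print(s["t"],s["opening"],s["grasp_force"],s["force"],s["moment"])
im=env.get_image("wrist"); pickle.dump(im,open("w3.pkl","wb")); save(im,"w3.png")
im=env.get_image("scene"); pickle.dump(im,open("s3.pkl","wb"))
E
```

```text
[0.54242296 0.05721243] [0.01741799 0.01804727 0.01726986 0.01721554] [81.63848439 79.84558716 78.89216227 80.3181821 ]
False
6.225 [ 0.42343518 -0.35885908  0.00250464] [0.36941744 0.02508261 0.06878454]
0.45457910074095853 101.16756335683021 [-0.41986149  0.53326082  5.51139497] [ 0.42345568 -0.35898247  0.00291344]
7.925 0.45170249471206336 100.83108332368283 [ 0.40305289  0.19341614 -4.54146098] [ 0.05197894 -0.1164453   0.01765986]
```

View pics/w3.png

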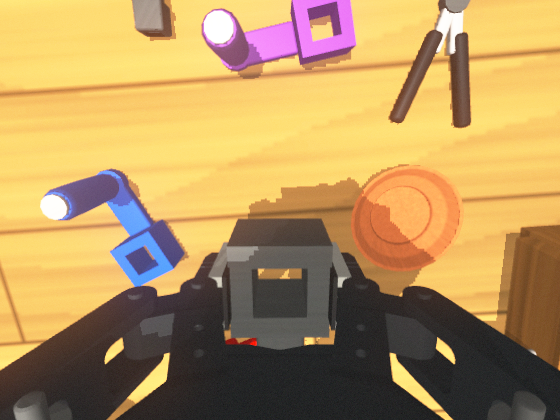

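The hub is held square between the pads, with its hole at about (281,292). I'll measure the hub's offset, tilt and height in the tool frame.

```bash
python3 - <<'E'
from h import *
import pickle
im=pickle.load(open("w3.pkl","rb")); s=env.sense(); print(s["tool_pos"])
C=cloud(im); P=C[245:342,224:336].reshape(-1,3); z=P[:,2]; T=P[(z>.172)&(z<.192)]
print(len(T),np.histogram(T[:,2],10))
A=np.c_[T[:,:2]-T[:,:2].mean(0),np.ones(len(T))]
for _ in range(5):
    m=np.linalg.lstsq(A,T[:,2],rcond=None)[0]; k=np.abs(A@m-T[:,2])<.002; A,T=A[k],T[k]
print("plane",m,len(T)); print(cv2.minAreaRect((T[:,:2]*1000).astype(np.float32)))
for zt in (.181,):
  print([at_z(im,u,v,zt)[:2].round(4) for u,v in [(230,262),(328,262),(258,268),(306,268),(310,315),(253,315)]])
E
```

```text
[ 0.42270481 -0.35808945  0.14908358]
8246 (array([ 157,  179,  179,  232, 5127, 1658,  118,  101,  229,  266]), array([0.1720125 , 0.17379942, 0.17558633, 0.17737325, 0.17916016,
       0.18094707, 0.18273399, 0.1845209 , 0.18630782, 0.18809473,
       0.18988165]))
plane [-0.00117553  0.00297703  0.180553  ] 6846
((421.6452331542969, -358.0606384277344), (42.874881744384766, 41.756309509277344), 86.00210571289062)
[array([ 0.4368, -0.3402]), array([ 0.4341, -0.3773]), array([ 0.4335, -0.3506]), array([ 0.4322, -0.3688]), array([ 0.4116, -0.3694]), array([ 0.4133, -0.3467])]
```

```bash
python3 - <<'E'
from h import *
import pickle
sx,sy=0.5428,0.0568; yaw=np.radians(80.2)
env.servo_line((0.4231,-0.3585,0.32),feed=0.2)
env.movep((sx,sy,0.32),down(yaw)); s=env.sense(); print(s["t"],s["tool_pos"])
env.servo_line((sx,sy,0.268),feed=0.08); env.hold(.2); f0=env.sense()["force"]
hit=env.servo_line((sx,sy,0.231),feed=0.02,guard=12); s=env.sense()
print(hit,s["t"],s["tool_pos"],s["force"]-f0,s["moment"])
im=env.get_image("scene"); pickle.dump(im,open("s4.pkl","wb")); save(im,"s4.png",(260,160,400,270),5)
E
```

```text
10.6167 [0.54294996 0.05566092 0.31985761]
False 13.6167 [0.54286191 0.05682041 0.23134116] [-0.50173501 -0.56228025  2.5784996 ] [0.0919017  0.06985007 0.00561   ]
```

View pics/s4.png

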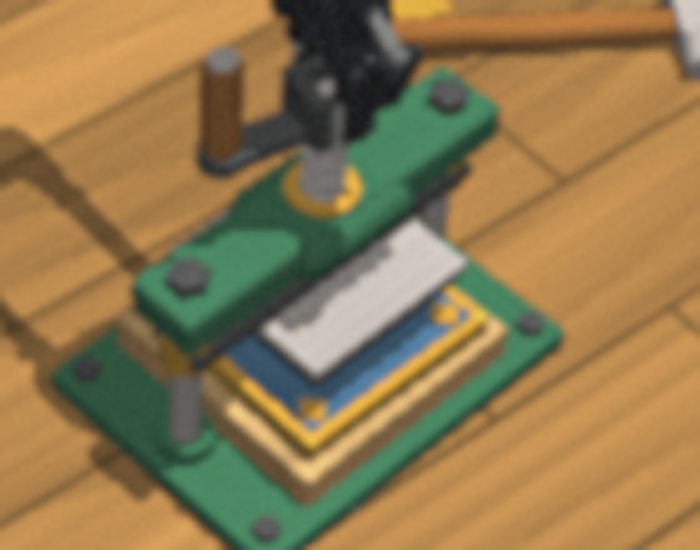

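The crank is over the square, with no contact force on the way down. I'll feel for the bottom, release and check from above.

```bash
python3 - <<'E'
from h import *
import pickle
sx,sy=0.5428,0.0568
hit=env.servo_line((sx,sy,0.224),feed=0.02,guard=8); s=env.sense(); print(hit,s["tool_pos"],s["force"])
env.command_gripper(0.75); s=env.sense(); print(s["t"],s["opening"],s["force"])
env.servo_line((sx,sy,0.33),feed=0.15)
env.movep((sx,sy-.03,0.36),down(np.pi/2))
im=env.get_image("wrist"); pickle.dump(im,open("w5.pkl","wb")); save(im,"w5.png",(180,100,440,320),3)
C=cloud(im); z=C[...,2]; print(env.sense()["t"])
for n,a,b in(("hub",.258,.270),("handle",.298,.315)):
    T=C[(z>a)&(z<b)&(np.hypot(C[...,0]-sx,C[...,1]-sy)<.1)]; print(n,len(T),np.median(T,0).round(4),cv2.minAreaRect((T[:,:2]*1000).astype(np.float32)))
E
```

```text
True [0.54283606 0.05680136 0.23132642] [-0.16692236  0.11412963  4.23508079]
14.2417 0.7521421815171537 [ 0.36119608 -0.29031391  0.47419632]
15.4417
hub 2287 [0.5403 0.0539 0.2637] ((537.9089965820312, 31.594966888427734), (88.00146484375, 40.01891326904297), 80.12244415283203)
handle 824 [ 0.5295 -0.0135  0.305 ] ((529.1255493164062, -15.126204490661621), (22.7289981842041, 21.32023048400879), 5.0449042320251465)
```

View pics/w5.png

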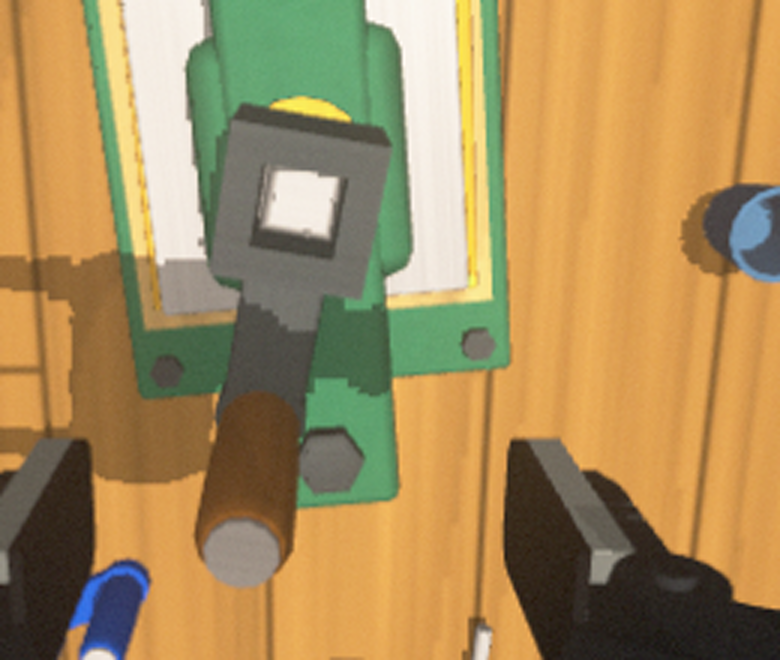

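The crank sits home: hub top measures 0.2637 m, so the hub's underside is at about 0.230, on the collar. Next I'll grip the handle and wind 1.25 turns, which is short of the earliest possible touch, while logging forces.

```bash
cat > wind.py <<'E'
from h import *
SX,SY,R,TH0,Z0=0.5427,0.0567,0.070,np.radians(260.2),0.262
def pos(n): # n turns clockwise
    th=TH0-2*np.pi*n; return np.array([SX+R*np.cos(th),SY+R*np.sin(th),Z0-.012*n]),th
def step(n,feed=.1):
    p,th=pos(n); env.servo_line(p,feed=feed); s=env.sense(); f=s["force"]
    t=np.array([np.sin(th),-np.cos(th)]); r=np.array([np.cos(th),np.sin(th)])
    return s["t"],-f[:2]@t,f[:2]@r,f[2],s
E
python3 - <<'E'
from wind import *
import pickle
p,_=pos(0); q=down(np.pi/2)
env.movep((p[0],p[1],.345),q); env.servo_line(p,feed=.1,guard=15); print(env.sense()["tool_pos"],p)
env.command_gripper(0,40); s=env.sense(); print(s["t"],s["opening"],s["force"],s["grasp_force"])
log=[]
for i in range(1,31):
    r=step(i/24); log.append((i/24,)+r[:4])
    if max(abs(r[2]),abs(r[3]))>30: print("stop");break
log=np.array(log); np.save("log1.npy",log); np.set_printoptions(suppress=True,linewidth=150); print(log.round(3)); print(s["opening"],r[4]["tool_pos"],pos(log[-1,0])[0])
im=env.get_image("scene"); save(im,"s6.png",(260,160,400,270),5)
E
```

```text
[ 0.53131362 -0.01218213  0.2626545 ] [ 0.53078534 -0.01227855  0.262     ]
17.1583 0.27135764009253593 [-0.81351035  0.04225321  1.90210541] 39.064797163009644
[[ 0.042 17.492  0.342  0.426  4.845]
 [ 0.083 17.825 -0.177  1.499  6.5  ]
 [ 0.125 18.158  0.591  2.787  9.878]
 [ 0.167 18.492  0.593  3.928 13.003]
 [ 0.208 18.825 -0.395  5.554 16.191]
 [ 0.25  19.158 -0.854  5.987 15.851]
 [ 0.292 19.492 -1.286  6.129 15.624]
 [ 0.333 19.825 -1.024  6.31  15.444]
 [ 0.375 20.158 -0.837  7.493 13.039]
 [ 0.417 20.492 -0.701  8.255 12.482]
 [ 0.458 20.825 -0.397  7.177 12.141]
 [ 0.5   21.158 -0.909  6.704 10.458]
 [ 0.542 21.492 -1.696  5.239 10.176]
 [ 0.583 21.825 -1.842  3.097 10.664]
 [ 0.625 22.158 -1.155  3.03  12.034]
 [ 0.667 22.492 -1.06   1.977 12.089]
 [ 0.708 22.825 -0.806  0.627 12.665]
 [ 0.75  23.158 -0.89  -0.699 11.819]
 [ 0.792 23.492 -0.312 -1.006 11.858]
 [ 0.833 23.825 -0.533 -1.031  9.375]
 [ 0.875 24.158  0.105 -0.694  8.824]
 [ 0.917 24.492 -0.921 -0.513  6.942]
 [ 0.958 24.825 -0.33  -0.596  4.91 ]
 [ 1.    25.158 -0.316 -2.501  4.295]
 [ 1.042 25.492 -0.947 -2.941  5.733]
 [ 1.083 25.825 -0.716 -1.494  6.85 ]
 [ 1.125 26.158 -0.628  1.61   8.494]
 [ 1.167 26.492  0.266  3.222 12.543]
 [ 1.208 26.825  0.769  4.612 16.54 ]
 [ 1.25  27.158 -0.62   7.833 15.967]]
0.27135764009253593 [0.47373207 0.06821626 0.24906993] [0.47372145 0.06861466 0.247     ]
```

View pics/s6.png

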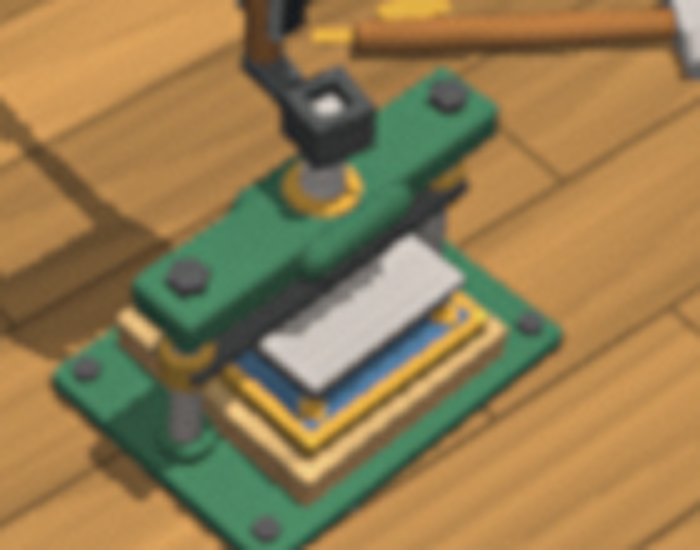

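The winding works and the crank stays on the square, but the force relaxes to near zero each time I stop. So I'll use the line guard as a sensor during motion. I'll calibrate it up to 2.0 turns (touch can't come before 2.1), with the centre trimmed using the radial forces.

```bash
sed -i 's/^SX,SY.*/SX,SY,R,TH0,Z0=0.5423,0.0573,0.0704,np.radians(260.2),0.263/' wind.py
cat >> wind.py <<'E'
def gstep(n,guard,feed=.1):
    "guarded step: (tripped, dF tangential, dF radial, dFz, angle fraction reached, t, rest Ft)"
    p,th=pos(n); s0=env.sense(); hit=env.servo_line(p,feed=feed,guard=guard); s=env.sense(); d=s["force"]-s0["force"]
    x=s["tool_pos"]; a=np.arctan2(x[1]-SY,x[0]-SX); na=((TH0-a)/2/np.pi-n+.5)%1-.5+n
    t=np.array([np.sin(a),-np.cos(a)]); r=np.array([np.cos(a),np.sin(a)])
    return hit,n,na,-d[:2]@t,d[:2]@r,d[2],-s["force"][:2]@t,s["force"][:2]@r,s["force"][2],s["t"]
E
python3 - <<'E'
from wind import *
np.set_printoptions(suppress=True,linewidth=150)
for i in range(31,49):
    g=3 if i<40 else 5
    r=gstep(i/24,g); print(np.array(r).round(2))
    if r[0]: step(i/24)
im=env.get_image("scene"); import pickle; pickle.dump(im,open("s7.pkl","wb"))
E
```

```text
[  1.     1.29   1.27  -1.87  -6.24 -10.13  -0.97   1.44   6.78  27.42]
[ 1.    1.33  1.32 -0.26 -2.75 -5.75 -0.24  1.37  4.87 27.88]
[ 1.    1.38  1.36 -1.76 -4.42 -6.1  -0.39  1.22  5.16 28.33]
[ 1.    1.42  1.4  -0.39 -5.22 -5.78 -0.3   1.27  3.96 28.79]
[ 1.    1.46  1.44 -0.71 -5.85 -5.56  0.02  1.04  4.5  29.25]
[ 1.    1.5   1.49  0.23 -5.8  -3.19  0.29  0.94  4.76 29.71]
[ 1.    1.54  1.53 -1.02 -4.38 -4.85  0.41  1.58  2.52 30.17]
[ 1.    1.58  1.57 -2.58 -4.02 -5.12 -1.08  1.39  1.95 30.62]
[ 1.    1.62  1.61 -1.63 -3.06 -2.05 -0.6   1.55  3.52 31.08]
[ 1.    1.67  1.65 -0.2  -4.74 -2.99 -0.03 -0.43  3.6  31.54]
[ 1.    1.71  1.69 -0.55 -2.6  -2.36 -0.71  0.53  3.78 32.  ]
[ 1.    1.75  1.73 -1.44 -3.12 -3.32 -1.26 -0.16  4.21 32.46]
[ 1.    1.79  1.77 -1.   -1.37 -4.29 -0.61  0.5   3.41 32.92]
[ 1.    1.83  1.81 -0.17 -0.8  -4.84 -0.29 -0.71  3.33 33.38]
[ 1.    1.88  1.86 -0.02  0.16 -3.67 -0.16 -0.04  3.43 33.83]
[ 1.    1.92  1.9   0.12  0.3  -3.55 -0.51 -0.73  2.   34.29]
[ 1.    1.96  1.94  1.94  3.73 -2.03  0.3   0.08  0.13 34.75]
[ 1.    2.    1.98  0.74  4.62  2.05 -0.46 -0.22  0.19 35.21]
```

At rest the forces are now small: tangential 0 ± 0.6 N, radial about 0. As an independent check on where touch will come, I'll read the platen and plaque heights from the stored scene ranges.

```bash
python3 - <<'E'
from h import *
import pickle
im=pickle.load(open("s7.pkl","rb")); C=cloud(im); g=im["image"]
for u in (330,340):
  for v in range(206,250,1 if u==330 else 2): print(u,v,C[v,u].round(3),g[v,u])
for n in ("scene.pkl","s7.pkl"):
    im=pickle.load(open(n,"rb")); C=cloud(im); g=im["image"].astype(int)
    m=(np.abs(C[...,0]-.543)<.12)&(np.abs(C[...,1]-.057)<.12)
    blue=m&(g[...,2]-g[...,0]>40)&(C[...,2]<.1); grey=m&(np.ptp(g,axis=2)<25)&(g[...,0]>140)&(C[...,2]<.16)&(C[...,2]>.05)
    print(n,"blue",blue.sum(),np.median(C[blue],0),"grey",grey.sum(),np.percentile(C[grey][:,2],[10,25,50,75,90]))
E
```

```text
330 206 [0.576 0.052 0.17 ] [ 66 120  88]
330 207 [0.579 0.05  0.169] [ 64 113  84]
330 208 [0.579 0.051 0.164] [53 97 71]
330 209 [0.581 0.049 0.163] [46 79 59]
330 210 [0.582 0.049 0.159] [44 65 53]
330 211 [0.554 0.076 0.11 ] [51 59 53]
330 212 [0.556 0.075 0.108] [57 58 57]
330 213 [0.563 0.068 0.115] [56 55 57]
330 214 [0.564 0.068 0.111] [53 54 53]
330 215 [0.564 0.068 0.106] [48 49 48]
330 216 [0.56  0.072 0.095] [69 68 67]
330 217 [0.56  0.073 0.09 ] [99 96 93]
330 218 [0.564 0.069 0.092] [120 114 112]
330 219 [0.568 0.065 0.094] [141 135 132]
330 220 [0.571 0.063 0.093] [180 172 167]
330 221 [0.575 0.06  0.094] [198 191 185]
330 222 [0.577 0.058 0.093] [201 194 188]
330 223 [0.579 0.057 0.091] [204 197 190]
330 224 [0.585 0.051 0.096] [205 197 190]
330 225 [0.584 0.052 0.09 ] [204 196 190]
330 226 [0.587 0.05  0.09 ] [204 197 190]
330 227 [0.59  0.047 0.09 ] [206 197 191]
330 228 [0.594 0.044 0.091] [206 197 191]
330 229 [0.594 0.044 0.087] [203 195 188]
330 230 [0.6   0.038 0.092] [203 194 188]
330 231 [0.602 0.037 0.09 ] [203 195 189]
330 232 [0.606 0.034 0.091] [202 194 1
[... 1162 characters left out ...]
 155]
340 228 [0.605 0.075 0.079] [74 78 82]
340 230 [0.603 0.078 0.064] [ 70 109 141]
340 232 [0.611 0.071 0.068] [131 137 147]
340 234 [0.616 0.067 0.067] [226 173  79]
340 236 [0.618 0.066 0.059] [168 128  50]
340 238 [0.621 0.064 0.055] [144 116  71]
340 240 [0.622 0.064 0.046] [227 186 123]
340 242 [0.63  0.056 0.05 ] [170 139  93]
340 244 [0.629 0.059 0.036] [120  92  63]
340 246 [0.63  0.059 0.026] [102 115  83]
340 248 [0.633 0.057 0.021] [ 76 136  99]
scene.pkl blue 215 [0.59456636 0.03763211 0.06529089] grey 465 [0.11249023 0.11371755 0.11534015 0.11686143 0.11827348]
s7.pkl blue 69 [0.60401037 0.05333381 0.06517995] grey 484 [0.08845331 0.0899525  0.09154884 0.09328931 0.09438641]
```

The platen top dropped 23.8 mm over 2 turns, as it should. The plaque top is at about 65 mm and the platen is roughly 8–12 mm thick, so touch should come late, around 2.9 to 3.4 turns. I'll continue with a tangential-force stop.

```bash
cat > go.py <<'E'
from wind import *
import sys,pickle
np.set_printoptions(suppress=True,linewidth=150)
a,b,lim=int(sys.argv[1]),int(sys.argv[2]),float(sys.argv[3]); F=[]
for i in range(a,b+1):
    r=step(i/24); F.append(r[1]); 
    x=r[4]["tool_pos"]; lag=np.hypot(*(x-pos(i/24)[0])[:2])*1e3
    print(i,round(i/24,3),np.array(r[:4]).round(2),"lag mm",lag.round(2))
    if np.mean(F[-2:])>lim: print("STOP"); break
im=env.get_image("scene"); pickle.dump(im,open(f"sc{i}.pkl","wb")); C=cloud(im); g=im["image"].astype(int)
m=(np.abs(C[...,0]-.543)<.12)&(np.abs(C[...,1]-.057)<.12)&(np.ptp(g,axis=2)<25)&(g[...,0]>140)&(C[...,2]<.16)&(C[...,2]>.05)
print("platen top",np.median(C[m][:,2]),m.sum())
E
python3 go.py 49 66 2.5
```

```text
49 2.042 [35.84  0.35 -5.12 -5.79] lag mm 1.65
50 2.083 [36.17  0.3  -4.66 -6.08] lag mm 1.44
51 2.125 [36.51  1.04 -5.08 -6.11] lag mm 1.16
52 2.167 [36.84 -0.06 -5.25 -6.16] lag mm 0.92
53 2.208 [37.17  0.58 -3.31 -2.92] lag mm 0.43
54 2.25 [37.51  0.98 -1.1   2.55] lag mm 0.02
55 2.292 [37.84 -0.05  1.1   6.04] lag mm 0.59
56 2.333 [38.17 -0.79  2.38  6.18] lag mm 1.28
57 2.375 [38.51 -0.57  5.37  8.42] lag mm 2.0
58 2.417 [38.84 -0.41  5.7   7.85] lag mm 2.57
59 2.458 [39.17 -0.38  8.06  7.47] lag mm 2.95
60 2.5 [39.51 -0.4   7.07  7.6 ] lag mm 3.03
61 2.542 [39.84 -0.42  6.45  8.15] lag mm 2.94
62 2.583 [40.17  0.11  5.73  8.24] lag mm 2.47
63 2.625 [40.51  0.2   4.95  9.88] lag mm 2.0
64 2.667 [40.84  0.21  3.26 11.28] lag mm 1.29
65 2.708 [41.18  1.3   1.91 10.2 ] lag mm 0.54
66 2.75 [41.51  2.11  0.71 11.15] lag mm 0.62
platen top 0.0826805892518486 326
```

Tangential force is rising at 2.71–2.75 turns; at the same angle on earlier turns it was about -0.9 N. I'll go on a few small steps.

```bash
sed -i 's/,0.263$/,0.2622/' wind.py; python3 go.py 67 69 3.5
```

```text
67 2.792 [41.89  2.26 -0.48 13.59] lag mm 1.3
68 2.833 [42.22  2.43 -3.23 12.2 ] lag mm 1.99
69 2.875 [42.56  2.78 -3.52 10.5 ] lag mm 2.56
platen top 0.08142544052751911 475
```

That could still be a force bias within the 3 N friction, so I'll check the gap in the images: heights along the platen's front face, from the profiles at n=0 and now.

```bash
python3 - <<'E'
from h import *
import pickle
nrm=np.array([np.cos(np.radians(7.4)),np.sin(np.radians(7.4)),0]); d0=nrm@np.array([.5428,.0568,0])+.065
for f,n in (("scene.pkl",0),("s7.pkl",2),("sc66.pkl",2.75),("sc69.pkl",2.875)):
    im=pickle.load(open(f,"rb")); g=im["image"].astype(int); c=-im["R"].T@im["t"]
    print(f,"expected platen top",.1153-.012*n)
    for u in (326,331,336,341,346):
        out=[]
        for v in range(195,260):
            d=im["R"].T@ray(im,u,v); X=c+d*(d0-nrm@c)/(nrm@d)
            zt=.1153-.012*n
            if zt+.006>X[2]>zt-.03: out.append(f"{X[2]*1e3:.0f}:{g[v,u,0]}/{g[v,u,2]}")
        print(u," ".join(out))
E
```

```text
scene.pkl expected platen top 0.1153
326 119:161/148 114:112/103 109:68/75 104:48/85 99:52/95 94:53/97 88:55/102
331 119:172/160 114:125/114 109:80/79 104:53/79 98:52/94 93:54/99 88:59/106
336 119:181/169 113:136/125 108:86/85 103:55/77 98:52/92 93:52/97 87:57/105
341 118:192/178 113:152/140 108:98/92 103:55/76 97:51/92 92:54/100 87:56/101
346 118:202/188 113:169/156 108:114/111 102:73/89 97:86/81 92:108/76 86:115/74
s7.pkl expected platen top 0.09129999999999999
326 94:139/127 88:86/83 83:55/84 78:57/117 72:79/144 67:124/141 62:185/117
331 93:154/141 88:100/92 83:60/81 77:58/114 72:67/136 66:102/145
336 93:167/154 87:117/107 82:69/76 77:54/99 71:70/144 66:91/161
341 92:180/167 87:132/121 81:80/80 76:55/92 70:61/126 65:82/151
346 97:207/193 92:190/178 86:142/134 81:94/79 75:72/73 70:69/120 64:78/155
sc66.pkl expected platen top 0.0823
326 83:92/91 78:70/89 72:59/95 67:79/89 62:113/74 56:138/56
331 88:157/145 83:105/99 77:74/94 72:66/123 66:102/145 61:172/127 55:223/93
336 87:188/173 82:147/133 77:93/99 71:66/120 66:84/150 60:141/150 55:208/114
341 87:199/184 81:164/151 76:122/124 70:83/124 65:79/144 59:120/145 54:177/121
346 86:205/191 81:179/165 75:127/124 70:86/122 64:76/150 59:105/158 53:166/131
sc69.pkl expected platen top 0.0808
326 83:141/135 78:92/114 72:78/134 67:124/139 62:184/115 56:225/86 51:227/68
331 83:149/136 77:99/109 72:67/121 66:97/140 61:170/125 55:222/92
336 82:162/148 77:113/116 71:76/123 66:86/152 60:139/148 55:208/114
341 87:205/189 81:178/163 76:129/127 70:90/127 65:81/146 59:119/144 54:176/120
346 86:206/191 81:187/172 75:140/134 70:93/127 64:80/152 59:104/158 53:167/131
```

Vision puts the platen's lower edge about 5 mm above the plaque, although a hidden rubber thickness is possible. I'll take three more steps, which is safe either way: at most 0.35 turn past touch if it touched at 2.65.

```bash
python3 go.py 70 72 3.8
```

```text
70 2.917 [42.94  3.66 -5.77  9.77] lag mm 3.07
71 2.958 [43.28  4.74 -6.85  5.66] lag mm 3.17
STOP
platen top 0.08056206665967836 469
```

```bash
python3 - <<'E'
from wind import *
for k in range(2):
    env.hold(.3); s=env.sense(); th=pos(71/24)[1]; f=s["force"]; print(-f[:2]@[np.sin(th),-np.cos(th)], f, s["moment"])
E
python3 go.py 72 72 9
```

```text
3.3053412150638324 [2.76633632 6.07276143 6.66874901] [ 1.3145195  -0.25094759  0.01011745]
4.8137699707474395 [4.24948557 6.41903373 6.13714814] [ 1.31607087 -0.29120735  0.00331037]
72 3.0 [44.26  6.01 -7.3   2.4 ] lag mm 3.58
platen top 0.08047924881400878 474
```

Pull at rest is now 6 N, sustained, rising, and well above what friction alone can hold. So the platen bears, roughly a quarter turn past a touch at about 2.74. I'll let go and check the crank height and the platen.

```bash
python3 - <<'E'
from wind import *
import pickle
x=env.sense()["tool_pos"]; print(x,pos(3)[0],np.degrees(np.arctan2(x[1]-SY,x[0]-SX))%360)
env.command_gripper(.7); x=env.sense()["tool_pos"]; print(env.sense()["force"])
env.servo_line((x[0],x[1],.34),feed=.15)
env.movep((SX,SY-.03,0.34),down(np.pi/2)); env.hold(.3)
im=env.get_image("wrist"); pickle.dump(im,open("w8.pkl","wb")); C=cloud(im); z=C[...,2]; print(env.sense()["t"])
m=np.hypot(C[...,0]-SX,C[...,1]-SY)<.1
for n,a,b in(("hub",.222,.236),("handle",.262,.285)):
    T=C[(z>a)&(z<b)&m]; print(n,len(T),np.median(T,0).round(4),cv2.minAreaRect((T[:,:2]*1000).astype(np.float32)))
sc=env.get_image("scene"); pickle.dump(sc,open("s8.pkl","wb"))
k=lambda i,c:cv2.resize(i["image"][c[1]:c[3],c[0]:c[2],::-1],(390,330),interpolation=cv2.INTER_CUBIC)
cv2.imwrite("pics/f.png",np.hstack([k(im,(180,120,440,340)),k(sc,(265,165,395,275))]))
E
```

```text
[ 0.53275578 -0.00940937  0.22761827] [ 0.53031725 -0.01207272  0.2262    ] 261.85784921323886
[ 3.69396336  1.19252071 -2.07638647]
46.3
hub 2426 [0.5451 0.0582 0.2315] ((567.052978515625, 68.14602661132812), (90.73844146728516, 40.108421325683594), 26.334152221679688)
handle 1124 [0.606  0.0891 0.274 ] ((608.2445068359375, 88.8268051147461), (22.804723739624023, 23.319324493408203), 89.64619445800781)
```

View pics/f.png

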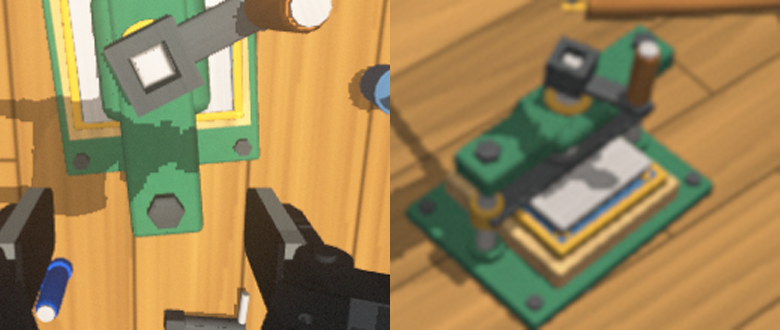

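The crank is home (hub top 0.2315 m, as expected for its height), but on release it sprang back from 3.00 to about 2.65 turns, reading the handle at 26.5°. Friction alone holds only about 0.15 turn (105 N). Elastic spring-back about that friction limit puts touch at about 2.65. So I'll regrip with the fingers closing radially, so that opening doesn't push the handle, wind to 2.78, release and check that it stays.

```bash
sed -i 's/,0.2622$/,0.2665/' wind.py; cat > fin.py <<'E'
from wind import *
import sys
ns,ne=float(sys.argv[1]),float(sys.argv[2])
p,_=pos(ns); th=pos(ne)[1]; q=down((th+np.pi/2)%np.pi)
env.command_gripper(.6); env.movep((p[0],p[1],.32),q); print("hit",env.servo_line(p,feed=.1,guard=15))
env.command_gripper(0,40); print(env.sense()["opening"],env.sense()["force"])
k=max(1,int(np.ceil((ne-ns)*24)))
for n in np.linspace(ns,ne,k+1)[1:]: print(round(n,3),np.array(step(n,.08)[:4]).round(2))
env.hold(.5); s=env.sense(); f=s["force"]; t=np.array([np.sin(th),-np.cos(th)]); print("rest Ft",-f[:2]@t,f)
env.command_gripper(.6); x=env.sense()["tool_pos"]
env.servo_line((x[0],x[1],.335),feed=.15); env.movep((SX,SY-.03,0.34),down(np.pi/2)); env.hold(.2)
C=cloud(env.get_image("wrist")); z=C[...,2]; m=np.hypot(C[...,0]-SX,C[...,1]-SY)<.1
h=.2637-.012*ne
T=C[(abs(z-h)<.006)&m]; print("hub top",np.median(T[:,2]),"expect",h)
T=C[(abs(z-h-.044)<.01)&m]; c=cv2.minAreaRect((T[:,:2]*1000).astype(np.float32))[0]
a=np.arctan2(c[1]/1e3-SY-.0005,c[0]/1e3-SX-.001); print("handle",c,np.degrees(a),"n",2+((TH0-a)/2/np.pi)%1,env.sense()["t"])
E
python3 fin.py 2.65 2.78
```

```text
hit False
0.2711116737339608 [0.3563633  1.2840824  3.90564362]
2.682 [48.82  2.06  1.93  7.17]
2.715 [49.15  2.68  1.87  9.19]
2.747 [49.48  3.95  0.66  9.96]
2.78 [49.82  3.6   0.23 10.66]
rest Ft 3.7276828084192464 [ 2.30341412  3.11651736 10.64682423]
hub top 0.23061881121844666 expect 0.23034
handle (612.4423217773438, 58.163299560546875) 0.30105063620895567 n 2.7219415260105304 52.225
```

It held this time. The crank settled 21° back at 2.72 turns, hub top 0.2306 m, so it is home. A spring-back can only start above the friction limit, so the remaining load should be roughly 85–105 N. The gripper is clear, so I'm handing in.

```bash
python3 -c "
from h import *
print(env.sense()['t'],env.sense()['force'],env.sign_off())"
```

```text
the job is handed in; nothing more can be done
52.225 [ 0.47791302  0.2815993  -0.59793372] None
```

I fitted the crank and wound the platen onto the plaque, then let go and handed in at 52 s. The crank is fully home. I infer the platen bears with about 85–105 N, from the crank's spring-back rather than a direct reading. The first wind went about 0.3–0.4 turn past touch, more than the quarter turn asked, and sprang back on release, so I re-wound it less far.

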